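# Load a metallographic mount polished face up

### The arm

A 7-joint arm with a two-finger parallel gripper is mounted at the origin on the work surface. World frame = base frame: x ahead of the robot, y to its left, z up, the work surface at z = 0. Lengths are in mm, angles in rad, forces in N, time in s.
With the tool pointing down it reaches from about 425 to 925 mm from the base axis. Payload 6.8 kg.
Tool frame: the origin (TCP) lies midway between the tips of the shut fingers; the grasp point (between the pads) lies 19 mm behind it; z points along the fingers, y is the line along which they close (so a half turn about z gives the same grasp; the last joint's range is limited). The gripper opens to 85 mm and grips with 20 to 120 N. Pads are 22 mm wide; open, the fingers measure 114 mm over their backs; the gripper's body (76 mm by 85 mm) begins 54 mm behind the grasp point. The pads swing forward as they close: fully open they stand 13 mm farther back than shut.
Start: joints at [1.16, 0.477, 0.022, 1.555, -0.011, 1.109, -0.083], TCP at [201.29, -644.306, 231.308] pointing down, gripper open.
Joint ranges: [-2.96, 2.96], [-0.34, 2.1], [-1.41, 1.46], [0.24, 2.44], [-1.37, 4.51], [0.17, 1.92], [-2.96, 2.96]. Speed limits (rad/s): [2.39, 2.39, 3.14, 3.14, 3.14, 3.14, 3.14].

### API

Orientations are given as a unit quaternion [w, x, y, z].
In Python, from station import arm gives the robot as it stands.
- The arm moves only by the tool carry_out, never from a script. Its argument "rows" is a list of rows, each a list of 2 entries, a list of its own where there are three numbers: the shift along the tool's x, y, z in m, then the turn about the tool's z in degrees. In form: [[[dx, dy, dz], spin], ...]. A call has 1 to 12 rows; each row shifts and turns the commanded pose from where the row before left it, along the tool's axes as they then stand; what a row does not reach is not made up. A row lasts 1/12 s, in which the tool goes at most 41.7 mm and 7.16 degrees, less where a joint would pass 70% of its speed; a pose out of reach is approached as far as the arm can. A call is refused whole if a number of a shift passes 0.0417 or a number of a turn 7.16, either way. A call with a gripper value outside its range is refused whole. "hand" is the closure in counts, from 0 (fully open) to 255 (shut), set as the call begins (left out, the last holds). The fingers move at their own pace and stop on an object; the grip force is fixed at half the most. Time passes only in rows, so rows that do not move let the fingers close. It gives the time, the measured TCP pose, the force, the opening and the grip force at its end, in the units of the state.
- arm.get_state(): the state, without advancing time (a new reading comes with each control period).
- arm.camera(name): name is "scene" or "top" or "wrist"; returns a dict with "frame" (420x560x3 uint8, blue, green, red), "intrinsics" (3x3 intrinsics, pixels), "R" (3x3) and "t" (3): a world point X has camera coordinates R X + t. Camera axes: x right, y down, z forward; pixel columns grow to the right and rows downward; lengths in mm; the calibration is good to about 2 mm. A picture is of the moment at which its call begins. There is no depth.
- arm.sign_off(): hands the job in; it is judged then, once.
Trained networks look in a picture, given as the dict that the camera call returned (one of the last four; its "shot" number tells which), for a name from the list of things; names that differ only in an ending like _2 or _b are one class to them, and where a whole thing is asked for, a point or a joint stands for the part that bears it (a point fixed in the world has none). Each returns a list of dicts, best first, with "score" (0 to 1); they miss things now and then, are a little off and sometimes report something else, mostly with a low value. They report only what shows in the picture. A call takes as long as a camera call. They do not tell look-alikes from the thing itself.
- arm.regions_of(name, picture): "pixels" (420x560 bool, what is visible of it) and "rect" ([left, top, width, height] in pixels, round what is visible of it).
The state is a dict: "time": time; "qpos": joint angles; "dq": joint speeds; "joint_torque": joint torques, N m; "tool_pos": TCP position; "ee_rot": TCP orientation; "contact_force": force on the tool from outside, world axes, zero at the start; "torque": the same for the moment, N m; "gripper_width": opening from 0.0 (shut) to 1.0 (fully open); "finger_force": force on a finger pad.
Only numpy, scipy, OpenCV 4.12 (cv2) and the standard library are available. Lean on these libraries where they do the work, as an engineer would, in place of code of your own. Each camera call takes 0.05 s, during which the arm holds its last target. There are 200 camera calls.

### The job

Take the specimen mount that lies on its side in the drying rack and seat it in the round pocket of the specimen carrier with its polished metal face up, lying flat and fully down in the pocket. Set it in place without dropping it, let go, and leave the spare mount, the jar and the glass dish where they stand.

Things in the scene. Friction and masses are not known exactly. Their poses are not given: they have to be found in the camera images.
- mount: Mount to load: brown resin cylinder, 40 mm diameter, 32 mm long. One end is the polished face (bright 20 x 13 mm metal rectangle, sharp edge); the other, the back, is plain with a 5 mm bevel (30 mm flat). Starts on its side across the rack's rods, centre line level, 51 mm above the table, facing any way. Origin: centre of the back end; z axis along the cylinder, out of the polished face.
- mount_face (a point): Centre of the mount's polished face, 32 mm from the back end along the mount's z axis.
- rack: Drying rack, fixed: white base plate 100 x 60 x 8 mm, two level steel rods (8 mm thick, 84 mm long, centre lines 30 mm above the table, 24 mm apart) between two aluminium end plates 36 mm wide, reaching 36 mm above the table. Origin: centre of the underside, on the table; x axis along the rods.
- carrier: Specimen carrier, fixed: aluminium plate 110 x 90 x 12 mm on a black base 130 x 110 x 10 mm (plate top 22 mm above the table), with a round pocket in its middle, 44 mm in diameter, 5 mm deep, with a dark floor. A seated mount stands 27 mm out of it. Small black knob on one side. Origin: centre of the underside, on the table; z up.
- pocket (a point): Centre of the pocket's floor, 17 mm above the table and 5 mm below the plate's top. z up.
- spare_mount: Bystander: a loose mount just like the first, standing on the table on its back end, polished face up. Origin: centre of its underside.
- jar: Bystander: closed jar, 50 mm in diameter and 44 mm high, loose on the table. Origin: centre of its underside.
- dish: Bystander: open shallow glass dish, 72 mm in diameter and 16 mm high, loose on the table. Origin: centre of its underside.
Not all that is in view belongs to the job. What is shaped like the carrier but brown or orange is not meant.

How it is judged (in metres and radians):
At the end, for the whole second after the job is handed in: The mount is at rest in the pocket with its polished face up: the centre of its back end within 4 mm of the pocket's centre and at most 2.5 mm above the pocket's floor, its axis within 0.08 rad of vertical, and its polished face more than 28 mm above the pocket's floor (horizontal distance between mount and pocket below 0.004 m and angle between mount's own z axis and vertical below 0.08 rad and z of mount in the frame of pocket below 0.0025 m and z of mount_face in the frame of pocket above 0.028 m and linear speed of mount below 0.02 m/s); the robot touches nothing.
It fails at once if the mount falls free of the fingers faster than 0.7 m/s (a drop of more than about 25 mm) (linear speed of mount above 0.7 m/s and contact force between the fingers and mount below 0.05 N).
It fails at once if the spare mount is shifted by more than 25 mm or tipped over (distance of spare_mount from where it was at the start of the episode above 0.025 m or angle between spare_mount's own z axis and vertical above 0.5 rad).
It fails at once if the jar is shifted by more than 25 mm or tipped over (distance of jar from where it was at the start of the episode above 0.025 m or angle between jar's own z axis and vertical above 0.5 rad).
It fails at once if the dish is shifted by more than 25 mm or tipped over (distance of dish from where it was at the start of the episode above 0.025 m or angle between dish's own z axis and vertical above 0.5 rad).
It also fails if it takes over 42 s, if anything falls off the work surface, if the arm or the gripper's body presses on something with over 40 N, if the wrist force passes 120 N, or if a joint passes its speed limit or range.

## Working session

There is one attempt and no reset: what is moved stays moved. The work goes in short steps, Python scripts to look and compute and a tool call to move; the robot and the scene stay as the last step left them, time stands still between calls to the robot, and variables do not carry over. Pictures are saved under pics/ and viewed, at most 10 in all, crops included, and the job is handed in when it is done.

Besides the shell and the picture viewer there is one more tool, called after ">>>" as name([rows], argument=value, ...), one row to a line, values as JSON. carry_out: Moves the arm, as the interface text tells. Its arguments: {"type":"object","properties":{"rows":{"type":"array","items":{"type":"array"}},"hand":{"type":"number"}},"required":["rows"]}

```bash
mkdir -p pics; ls
cat > h.py <<'E'
import numpy as np, cv2
from station import arm
def ray(c,u,v,z):
    K=np.array(c["intrinsics"]);R=np.array(c["R"]);t=np.array(c["t"]).ravel()
    d=R.T@np.linalg.inv(K)@np.array([u,v,1.]);o=-R.T@t
    return o+d*(z-o[2])/d[2]
def proj(c,X):
    p=np.array(c["intrinsics"])@(np.array(c["R"])@np.array(X,float)+np.array(c["t"]).ravel())
    return p[:2]/p[2]
E
python3 - <<'E'
from h import *
s=arm.get_state();print(s['time'],s['tool_pos'],s['ee_rot'])
a=arm.camera("top");b=arm.camera("scene")
cv2.imwrite("pics/top.png",a["frame"]);cv2.imwrite("pics/scene.png",b["frame"])
for nm,c in(("top",a),("scene",b)):
  print(nm,"cam at",(-np.array(c["R"]).T@np.array(c["t"]).ravel()).round())
  for n,z in(("mount",51),("rack",30),("carrier",22),("spare_mount",32),("jar",44),("dish",16)):
    for r in arm.regions_of(n,c)[:4]:
      v,u=np.nonzero(r["pixels"])
      print(n,round(r["score"],2),r["rect"],(u.mean().round(1),v.mean().round(1)),ray(c,u.mean(),v.mean(),z).round())
E
```

```text
pics
0.0 [ 201.083076   -643.74046439  230.32889232] [-8.86978552e-04  9.88560253e-01  1.50823726e-01 -2.05674305e-04]
top cam at [ 451.  -88. 1148.]
mount 0.59 [179.7, 184.5, 14.3, 17.2] (np.float64(187.6), np.float64(191.1)) [610. 147.  51.]
rack 0.85 [175.1, 176.1, 30.0, 39.1] (np.float64(193.4), np.float64(197.5)) [595. 135.  30.]
carrier 0.94 [278.0, 168.6, 56.1, 52.4] (np.float64(305.0), np.float64(194.2)) [ 603. -176.   22.]
carrier 0.9 [367.3, 243.6, 64.9, 59.2] (np.float64(399.9), np.float64(272.8)) [ 382. -435.   22.]
carrier 0.89 [279.7, 243.4, 51.8, 59.4] (np.float64(305.5), np.float64(270.6)) [ 390. -174.   22.]
carrier 0.64 [342.7, 168.3, 64.5, 53.6] (np.float64(375.3), np.float64(194.0)) [ 602. -374.   22.]
spare_mount 0.61 [248.9, 131.3, 18.3, 17.4] (np.float64(258.9), np.float64(139.3)) [758. -48.  32.]
jar 0.85 [163.6, 131.9, 19.7, 17.6] (np.float64(174.6), np.float64(141.6)) [750. 185.  44.]
jar 0.29 [276.8, 166.3, 54.5, 55.6] (np.float64(304.7), np.float64(194.5)) [ 599. -174.   44.]
dish 0.88 [294.4, 133.3, 27.2, 23.0] (np.float64(307.7), np.float64(145.7)) [ 743
[... 218 characters left out ...]
[621. 135.  30.]
carrier 0.83 [140.6, 108.7, 71.3, 46.0] (np.float64(176.2), np.float64(129.7)) [ 394. -435.   22.]
carrier 0.78 [205.8, 191.2, 80.5, 64.3] (np.float64(245.3), np.float64(222.9)) [ 615. -177.   22.]
carrier 0.56 [122.8, 175.2, 77.0, 57.5] (np.float64(162.4), np.float64(203.6)) [ 615. -375.   22.]
carrier 0.53 [386.8, 239.1, 19.3, 19.1] (np.float64(393.1), np.float64(247.5)) [593. 148.  22.]
spare_mount 0.54 [202.6, 260.5, 37.0, 30.1] (np.float64(221.2), np.float64(274.0)) [ 747. -185.   32.]
jar 0.64 [388.9, 313.1, 33.5, 29.9] (np.float64(405.2), np.float64(326.5)) [764. 184.  44.]
dish 0.74 [202.7, 260.3, 33.6, 25.7] (np.float64(221.1), np.float64(274.0)) [ 742. -189.   16.]
```

View pics/top.png

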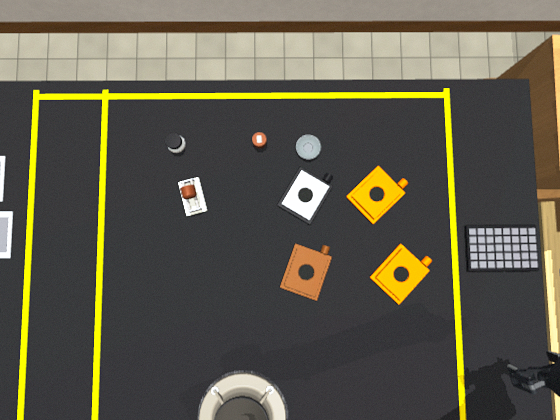

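View pics/scene.png

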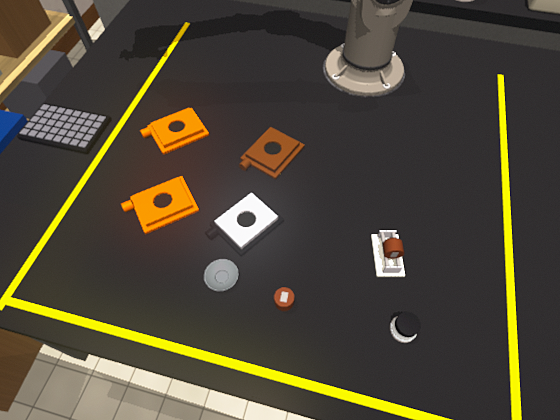

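Target candidates:
- **Carrier:** the aluminium and black one at top (305,194). The orange ones at (376,194) and (401,273) and the brown one at (306,271) are decoys.
- **Mount:** the one in the rack at top (188,190). The one at (259,139) is the spare.

I'll move over the rack for a close look.

>>> carry_out([
  [[0.0238,-0.0259,-0.002],0],
  [[0.0238,-0.0259,-0.002],0],
  [[0.0238,-0.0259,-0.002],0],
  [[0.0238,-0.0259,-0.002],0],
  [[0.0238,-0.0259,-0.002],0],
  [[0.0238,-0.0259,-0.002],0],
  [[0.0238,-0.0259,-0.002],0],
  [[0.0238,-0.0259,-0.002],0],
  [[0.0238,-0.0259,-0.002],0],
  [[0.0238,-0.0259,-0.002],0],
  [[0.0238,-0.0259,-0.002],0],
  [[0.0238,-0.0259,-0.002],0],
], hand=0)

```text
time: 1.7
tool_pos: [381.7, -260.9, 255.7]
ee_rot: [0.0, 0.989, 0.151, 0.0]
contact_force: [1.2, -0.4, 0.1]
gripper_width: 1.0
finger_force: 0.0
```

>>> carry_out([
  [[0.0238,-0.0259,-0.002],0],
  [[0.0238,-0.0259,-0.002],0],
  [[0.0238,-0.0259,-0.002],0],
  [[0.0238,-0.0259,-0.002],0],
  [[0.0238,-0.0259,-0.002],0],
  [[0.0238,-0.0259,-0.002],0],
  [[0.0238,-0.0259,-0.002],0],
  [[0.0238,-0.0259,-0.002],0],
  [[0.0238,-0.0259,-0.002],0],
  [[0.0238,-0.0259,-0.002],0],
  [[0.0238,-0.0259,-0.002],0],
  [[0.0238,-0.0259,-0.002],0],
])

```text
time: 2.7
tool_pos: [561.7, 120.8, 279.6]
ee_rot: [0.0, 0.989, 0.151, 0.0]
contact_force: [0.7, -0.1, -0.4]
gripper_width: 0.998
finger_force: 0.0
```

Run:
```python
from h import *
s=arm.get_state();print(s['time'],s['tool_pos'],s['ee_rot'],s['contact_force'])
c=arm.camera("wrist");cv2.imwrite("pics/w1.png",c["frame"])
print((-np.array(c["R"]).T@np.array(c["t"]).ravel()).round(), proj(c,[605,140,40]))
for n,z in(("mount",51),("rack",8)):
  for r in arm.regions_of(n,c)[:2]:
    m=r["pixels"].astype(np.uint8); q=cv2.boxPoints(cv2.minAreaRect(cv2.findNonZero(m)))
    P=np.array([ray(c,u,v,z)[:2] for u,v in q]);print(n,round(r["score"],2),r["rect"],"corners",P.round(1).tolist(),"mid",P.mean(0).round(1))
```

```text
2.7 [561.7478007  120.83497927 279.61211896] [9.43930454e-05 9.88595877e-01 1.50592572e-01 2.45293623e-04] [ 0.74572752 -0.06224909 -0.44561711]
[641. 147. 422.] [275.32054919 121.43530521]
mount 0.9 [249.2, 103.1, 42.8, 37.6] corners [[618.2, 168.2], [630.1, 130.0], [596.9, 119.2], [584.6, 158.7]] mid [607.5 144. ]
rack 0.77 [242.1, 68.7, 62.9, 94.4] corners [[544.7, 161.7], [643.4, 183.8], [658.4, 126.6], [560.7, 99.6]] mid [601.8 142.9]
```

View pics/w1.png

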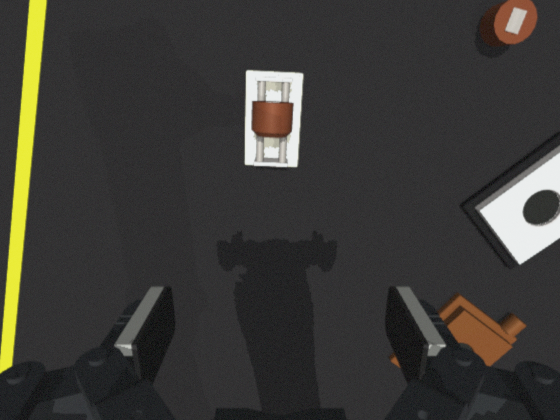

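Run:
```python
from h import *
w=cv2.imread("pics/w1.png")[60:175,225:325];s=cv2.imread("pics/scene.png")[225:285,362:414]
cv2.imwrite("pics/crop1.png",np.hstack([cv2.resize(w,(500,575),interpolation=2),cv2.resize(s,(300,575) ,interpolation=2)]))
c=arm.camera("wrist");m=arm.regions_of("rack",c)[0]["pixels"]
g=cv2.cvtColor(c["frame"],cv2.COLOR_BGR2GRAY)
b=(g>120).astype(np.uint8);b[:,:235]=0;b[:,315:]=0;b[:60]=0;b[175:]=0
q=cv2.boxPoints(cv2.minAreaRect(cv2.findNonZero(b)))
P=np.array([ray(c,u,v,8)[:2] for u,v in q]);print(q.round(1).tolist(),P.round(1).tolist(),P.mean(0))
```

```text
[[243.5, 164.8000030517578], [248.8000030517578, 69.5999984741211], [306.20001220703125, 72.80000305175781], [300.8999938964844, 167.89999389648438]] [[545.3, 162.0], [643.3, 184.1], [658.4, 126.3], [561.4, 99.4]] [602.11015854 142.94105341]
```

View pics/crop1.png

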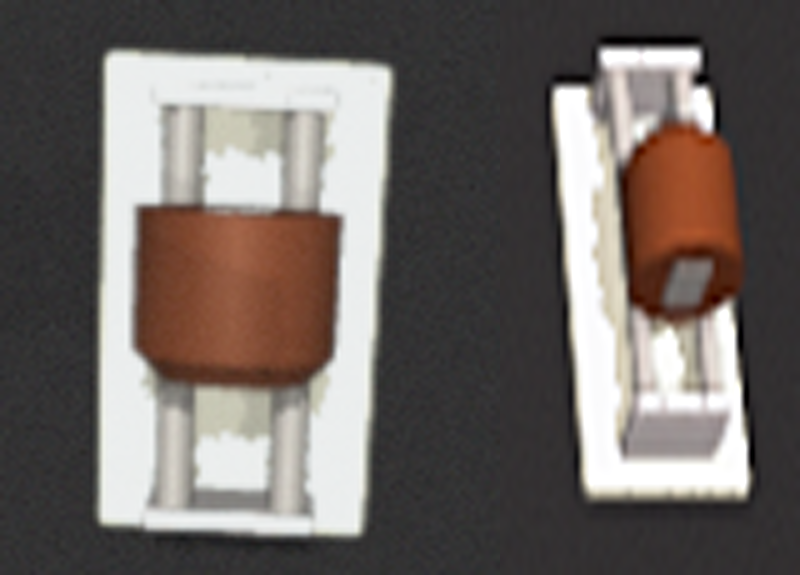

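The crop shows the mount's bevelled back at the lower end (pixel row ~137, robot side). The polished face points to +x, which the scene crop confirms. My plan:
1. Grip the mount across its diameter and carry it beyond the robot-side end plate.
2. Press its face end onto that plate's top edge so it pivots upright in the pads.
3. Set it on the table, regrip higher up and seat it in the pocket.

Run:
```python
from h import *
c=arm.camera("wrist")
yaw=np.deg2rad(14.3);ax=np.array([np.cos(yaw),np.sin(yaw)]);ay=np.array([-ax[1],ax[0]])
O=np.array([602.1,142.9])
f=lambda n,u,v,z:print(n,(p:=ray(c,u,v,z)[:2]).round(1),"rack xy",((p-O)@ax).round(1),((p-O)@ay).round(1))
f("-plate out L",254,165.5,36);f("-plate out R",287,166.5,36);f("-plate in",270,161.5,36);f("+plate in L",256,81,36);f("+plate in R",292,82,36);f("+plate out",274,78,36)
f("face L",252,101.5,53);f("face R",293.4,103,53);f("body L",252,130,53);f("body R",291.5,131,53);f("back",272,137,51)
```

```text
-plate out L [553.9 145.7] rack xy -46.0 14.7
-plate out R [563.1 112.4] rack xy -45.3 -20.0
-plate in [562.9 130.9] rack xy -40.9 -1.9
+plate in L [634.8 166.9] rack xy 37.6 15.2
+plate in R [644.4 133.1] rack xy 38.6 -19.9
+plate out [642.7 151. ] rack xy 41.3 -2.2
face L [616.3 164.5] rack xy 19.1 17.4
face R [626.7 126.6] rack xy 19.8 -21.9
body L [590.7 157.2] rack xy -7.5 16.7
body R [601.2 120.3] rack xy -6.4 -21.7
back [589.8 136.7] rack xy -13.5 -3.0
```

>>> carry_out([
  [[0.024,-0.0034,0.03],1],
  [[0.024,-0.0033,0.03],1],
  [[0,0,0.03],0],
  [[0,0,0.03],0],
  [[0,0,0.03],0],
  [[0,0,0.03],0],
  [[0,0,0.03],0],
  [[0,0,0.02],0],
  [[0,0,0.0112],0],
  [[0,0,0],0],
])

```text
time: 3.83
tool_pos: [603.5, 137.4, 35.8]
ee_rot: [0.001, 0.991, 0.133, -0.002]
contact_force: [-0.1, -0.4, -0.1]
gripper_width: 1.001
finger_force: 0.0
```

Run:
```python
from h import *
s=arm.get_state();q=s['ee_rot'];print(s['time'],s['tool_pos'],"yaw",np.rad2deg(2*np.arctan2(q[2],q[1])),s['contact_force'])
c=arm.camera("wrist");cv2.imwrite("pics/w2.png",c["frame"])
```

```text
3.8333 [603.47902085 137.37055185  35.77853259] yaw 15.244133441374752 [-0.14203968 -0.44928699 -0.11475836]
```

View pics/w2.png

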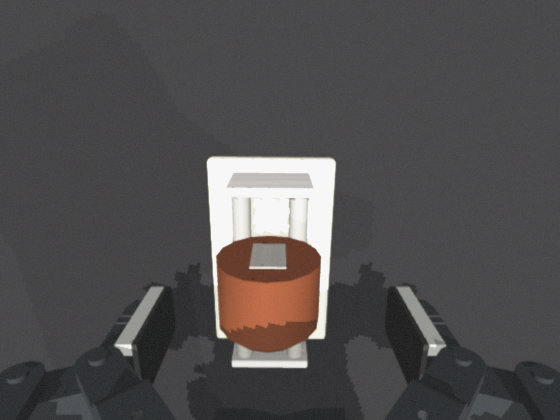

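The mount is centred at px (269,290), with the fingers centred near 280, so the tool needs about 4 mm more to the left. I'll correct that and close.

>>> carry_out([
  [[0.003,-0.0036,-0.0012],0],
  [[0,0,0],0],
  [[0,0,0],0],
])

```text
time: 4.13
tool_pos: [608.5, 144.8, 41.2]
ee_rot: [-0.0, 0.991, 0.134, 0.002]
contact_force: [-0.1, 0.9, -0.7]
gripper_width: 0.996
finger_force: 0.0
```

>>> carry_out([
  [[0,0,0],0],
  [[0,0,0],0],
  [[0,0,0],0],
  [[0,0,0],0],
  [[0,0,0],0],
  [[0,0,0],0],
  [[0,0,0],0],
  [[0,0,0],0],
], hand=255)

```text
time: 4.8
tool_pos: [607.6, 143.2, 40.0]
ee_rot: [0.001, 0.991, 0.133, 0.0]
contact_force: [-1.0, -2.8, 6.9]
gripper_width: 0.45
finger_force: 59.7
```

>>> carry_out([
  [[0,0,-0.012],0],
  [[0,0,-0.012],0],
  [[0,0,-0.012],0],
  [[-0.0155,0,0],0],
  [[-0.0155,0,0],0],
  [[-0.0155,0,0],0],
  [[-0.0155,0,0],0],
  [[0,0,0.01],0],
  [[0,0,0.01],0],
  [[0,0,0.006],0],
  [[0,0,0],0],
  [[0,0,0],0],
])

```text
time: 5.8
tool_pos: [547.6, 127.8, 48.7]
ee_rot: [-0.0, 0.991, 0.134, -0.0]
contact_force: [0.3, 1.0, -1.4]
gripper_width: 0.447
finger_force: 60.5
```

Run:
```python
from h import *
s=arm.get_state();q=s['ee_rot'];p=s['tool_pos'];print(s['time'],p,s['contact_force'],s['gripper_width'],s['finger_force'])
d=np.array(p[:2])-[602.1,142.9];print("rack x",d@[.965,.262],"y",d@[-.262,.965])
c=arm.camera("wrist");cv2.imwrite("pics/w3.png",c["frame"])
```

```text
5.8 [547.64267686 127.78407639  48.6797796 ] [ 0.34553633  1.00947778 -1.42765767] 0.44668782455092515 60.53768975310959
rack x -56.511688814625295 y -0.31904761836730516
```

View pics/w3.png

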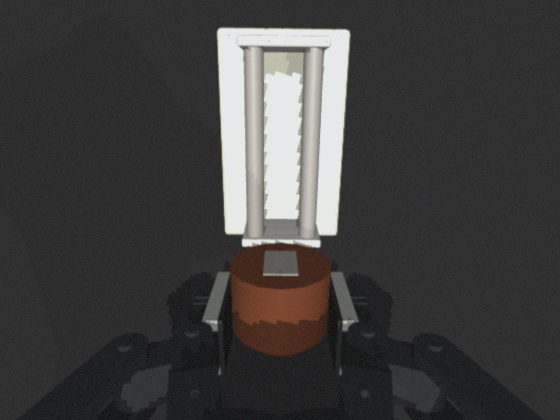

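The mount is held level and centred, with its face at px (281,263) just outside the near end plate edge (row 244). Starting the tilt.

>>> carry_out([
  [[0,0,0.002],0],
  [[0,0,0.002],0],
  [[-0.0016,0,0.0012],0],
  [[-0.0016,0,0.0012],0],
  [[-0.0016,0,0.0012],0],
  [[-0.0012,0,0.0015],0],
  [[-0.0012,0,0.0016],0],
  [[-0.0012,0,0.0016],0],
  [[0,0,0],0],
  [[0,0,0],0],
])

```text
time: 6.68
tool_pos: [544.2, 126.7, 40.9]
ee_rot: [-0.001, 0.991, 0.133, 0.005]
contact_force: [1.1, -0.9, 22.1]
gripper_width: 0.446
finger_force: 63.3
```

Run:
```python
from h import *
s=arm.get_state();q=s['ee_rot'];p=s['tool_pos'];print(s['time'],p,s['contact_force'],s['gripper_width'],s['finger_force'])
d=np.array(p[:2])-[602.1,142.9];print("rack x",d@[.965,.262],"y",d@[-.262,.965])
c=arm.camera("wrist");cv2.imwrite("pics/w4.png",c["frame"][200:400,160:400])
```

```text
6.6833 [544.22889098 126.66718259  40.93624608] [ 1.08765229 -0.90846992 22.06149942] 0.44623227725730835 63.25312526430935
rack x -60.09861836297108 y -0.502438237325378
```

View pics/w4.png

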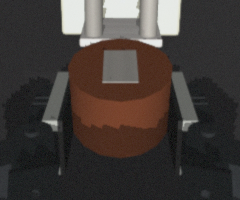

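>>> carry_out([
  [[-0.0012,0,0.0014],0],
  [[-0.0012,0,0.0014],0],
  [[-0.001,0,0.0014],0],
  [[-0.0008,0,0.0018],0],
  [[-0.0008,0,0.0018],0],
  [[-0.0008,0,0.0018],0],
  [[0,0,0],0],
  [[0,0,0],0],
  [[0,0,0],0],
])

```text
time: 7.48
tool_pos: [536.4, 124.7, 30.0]
ee_rot: [-0.0, 0.991, 0.133, 0.003]
contact_force: [-2.2, -0.9, 17.2]
gripper_width: 0.448
finger_force: 65.7
```

```bash
cat > st.py <<'E'
from h import *
import sys
s=arm.get_state();p=s['tool_pos'];print(s['time'],p,s['contact_force'],s['gripper_width'],s['finger_force'])
d=np.array(p[:2])-[602.1,142.9];print("rack x",d@[.965,.262],"y",d@[-.262,.965])
c=arm.camera("wrist");cv2.imwrite("pics/%s.png"%sys.argv[1],c["frame"][200:400,160:400])
E
python3 st.py w5
```

```text
7.4833 [536.37258184 124.6878881   29.95280642] [-2.22470898 -0.93541961 17.15586863] 0.4476672403761129 65.70358159951866
rack x -68.19853183773749 y -0.35410442530044167
```

View pics/w5.png

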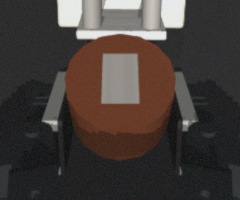

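Tilt is about 45° and still increasing. Continuing.

>>> carry_out([
  [[0,0,0.002],0],
  [[0,0,0.002],0],
  [[0.0004,0,0.002],0],
  [[0.0006,0,0.002],0],
  [[0.0008,0,0.002],0],
  [[0.001,0,0.002],0],
  [[0.001,0,0.002],0],
  [[0,0,0],0],
  [[0,0,0],0],
  [[0,0,0],0],
])

```text
time: 8.37
tool_pos: [534.1, 124.0, 14.2]
ee_rot: [0.001, 0.991, 0.134, -0.003]
contact_force: [-13.9, -2.8, 18.8]
gripper_width: 0.444
finger_force: 87.6
```

```bash
python3 st.py w6
```

```text
8.3667 [534.14038081 123.99633836  14.16118303] [-13.93930687  -2.83197416  18.76125187] 0.44393270001367896 87.55244819680229
rack x -70.5337918726824 y -0.43661325862139455
```

View pics/w6.png

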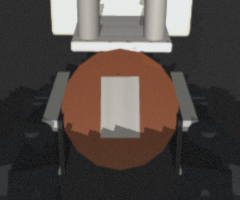

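>>> carry_out([
  [[-0.002,0,0.0005],0],
  [[-0.002,0,0.0005],0],
  [[-0.001,0,0.001],0],
  [[0,0,0.001],0],
  [[0,0,0.001],0],
  [[0,0,0.001],0],
  [[0,0,0.001],0],
  [[0,0,0],0],
  [[0,0,0],0],
])

```text
time: 9.17
tool_pos: [532.5, 123.4, 7.3]
ee_rot: [-0.0, 0.991, 0.133, -0.0]
contact_force: [-0.2, 0.1, -1.7]
gripper_width: 0.448
finger_force: 84.4
```

```bash
python3 st.py w7
```

```text
9.1667 [532.51648833 123.4313121    7.25689213] [-0.23236348  0.06078008 -1.73397996] 0.44799538367751535 84.38571905717254
rack x -72.24888499206732 y -0.5564037640533708
```

View pics/w7.png

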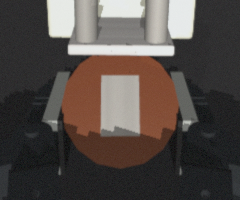

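>>> carry_out([
  [[0,0,0.001],0],
  [[0,0,0.001],0],
  [[0,0,0.001],0],
  [[0,0,0],0],
  [[0,0,0],0],
])

```text
time: 9.63
tool_pos: [532.5, 123.4, 4.3]
ee_rot: [0.0, 0.991, 0.134, -0.0]
contact_force: [-0.3, -0.3, -0.7]
gripper_width: 0.443
finger_force: 84.4
```

>>> carry_out([
  [[0,0,0.001],0],
  [[0,0,0.001],0],
  [[0,0,0],0],
  [[0,0,0],0],
])

```text
time: 9.97
tool_pos: [532.4, 123.4, 2.3]
ee_rot: [0.0, 0.991, 0.134, -0.0]
contact_force: [0.4, -1.1, -0.7]
gripper_width: 0.446
finger_force: 84.4
```

```bash
cat > fc.py <<'E'
from h import *
c=arm.camera("wrist");f=c["frame"].astype(int)
K=np.array(c["intrinsics"]);R=np.array(c["R"]);o=-R.T@np.array(c["t"]).ravel()
print("f",K[0,0],"cam",o.round(1),"zdir",R[2].round(3))
for r in arm.regions_of("mount",c)[:2]: print(r["score"],r["rect"])
hsv=cv2.cvtColor(c["frame"],cv2.COLOR_BGR2HSV)
m=((f[...,2]>f[...,0]+25)&(f[...,2]>50)).astype(np.uint8);m[:,:200]=0;m[:,360:]=0
n,l,st,ce=cv2.connectedComponentsWithStats(m);i=1+st[1:,4].argmax();print("brown",st[i])
mm=(l==i)
for v in range(st[i][1],st[i][1]+st[i][3],6):
  u=np.nonzero(mm[v])[0];print(v,u.min(),u.max(),end="; ")
x0,y0,w,h=st[i][:4]
g=cv2.cvtColor(c["frame"],cv2.COLOR_BGR2GRAY);hole=((~mm)&(np.abs(f[...,2]-f[...,0])<25)&(g>60)).astype(np.uint8)
hole[:y0+8]=0;hole[y0+h-4:]=0;hole[:,:x0+12]=0;hole[:,x0+w-12:]=0
n,l2,s2,_=cv2.connectedComponentsWithStats(hole);j=1+s2[1:,4].argmax();q=cv2.boxPoints(cv2.minAreaRect(cv2.findNonZero((l2==j).astype(np.uint8))))
print("\nrect",s2[j],q.round(1).tolist())
E
python3 fc.py
```

```text
f 373.24631332008437 cam [612.4 146.8 145.2] zdir [-0.315 -0.087 -0.945]
0.58 [221.7, 263.6, 114.8, 105.2]
0.5 [192.5, 0.0, 184.7, 259.6]
brown [ 221  261  118  108 7999]
261 244 259; 267 237 323; 273 232 327; 279 228 331; 285 226 334; 291 224 335; 297 223 336; 303 221 338; 309 222 338; 315 224 336; 321 223 336; 327 224 336; 333 228 332; 339 231 328; 345 235 324; 351 240 319; 357 248 311; 363 256 303; 
rect [ 261  276   39   61 2290] [[261.0, 276.0], [299.0, 276.0], [299.0, 336.0], [261.0, 336.0]]
```

Face height comes out about 36 mm, so the back is roughly 3–4 mm above the table. I'll lower a little more, then open gently so the flat back rights itself.

>>> carry_out([
  [[0,0,0.001],0],
  [[0,0,0.0008],0],
  [[0,0,0],0],
  [[0,0,0],0],
])

```text
time: 10.4
tool_pos: [532.7, 123.5, 1.2]
ee_rot: [0.0, 0.991, 0.134, 0.0]
contact_force: [-1.4, -0.0, 5.4]
gripper_width: 0.443
finger_force: 85.2
```

>>> carry_out([
  [[0,0,0],0],
  [[0,0,0],0],
  [[0,0,0],0],
  [[0,0,0],0],
  [[0,0,0],0],
], hand=90)

```text
time: 10.82
tool_pos: [532.4, 123.4, 0.5]
ee_rot: [0.0, 0.991, 0.134, -0.0]
contact_force: [-0.8, 0.2, 0.1]
gripper_width: 0.648
finger_force: 0.0
```

```bash
python3 fc.py; python3 -c "
from h import *
s=arm.get_state();print(s['time'],s['tool_pos'],s['contact_force'],s['gripper_width'],s['finger_force'])"
```

```text
f 373.24631332008437 cam [612.4 146.8 143.3] zdir [-0.315 -0.087 -0.945]
0.59 [229.1, 275.6, 104.6, 124.7]
brown [ 227  271  109  127 9161]
271 276 289; 277 257 306; 283 249 313; 289 243 319; 295 240 322; 301 238 325; 307 236 326; 313 235 326; 319 234 327; 325 233 327; 331 232 330; 337 230 333; 343 228 335; 349 227 335; 355 228 335; 361 229 335; 367 230 332; 373 234 329; 379 238 324; 385 245 318; 391 254 307; 397 274 278; 
rect [ 261  330   42   49 1691] [[260.70001220703125, 375.70001220703125], [266.20001220703125, 328.5], [302.70001220703125, 332.79998779296875], [297.20001220703125, 380.0]]
10.9167 [5.32440840e+02 1.23448750e+02 5.26746797e-01] [-0.81885211  0.69162679  0.28228739] 0.6503369676070878 0.0
```

```bash
cat > up.py <<'E'
from h import *
c=arm.camera("wrist");f=c["frame"].astype(int)
q=np.array([[260.7,375.7],[266.2,328.5],[302.7,332.8],[297.2,380.0]])
P=np.array([ray(c,u,v,32) for u,v in q]);print(P.round(1).tolist(),"sides",[np.linalg.norm(P[i]-P[i-1]).round(1) for i in range(4)],"mid",P.mean(0).round(1))
m=P.mean(0)
a=np.linspace(0,2*np.pi,73)
for z,r in((32,20),(0,15),(5,20)):
  e=np.array([proj(c,[m[0]+r*np.cos(t),m[1]+r*np.sin(t),z]) for t in a]);print(z,e.min(0).round(),e.max(0).round())
E
python3 up.py
```

```text
[[511.2, 126.4, 32.0], [531.9, 129.6, 32.0], [533.6, 116.7, 32.0], [512.9, 112.7, 32.0]] sides [np.float64(13.8), np.float64(21.0), np.float64(13.1), np.float64(21.1)] mid [522.4 121.3  32. ]
32 [227. 308.] [337. 398.]
0 [248. 275.] [315. 334.]
5 [235. 270.] [328. 350.]
```

The mount now stands upright at (522,121): the metal rectangle measures 21 × 13.4 mm at z = 32, and the outline matches. Regripping it higher up.

>>> carry_out([
  [[0,0,-0.0065],0],
  [[0,0,-0.006],0],
  [[-0.0034,-0.0002,0],0],
  [[-0.0034,-0.0002,0],0],
  [[-0.0034,-0.0002,0],0],
  [[0,0,0],0],
  [[0,0,0],0],
])

```text
time: 11.55
tool_pos: [522.0, 121.1, 13.0]
ee_rot: [0.0, 0.991, 0.134, -0.0]
contact_force: [-0.6, -0.1, 0.7]
gripper_width: 0.647
finger_force: 0.0
```

>>> carry_out([
  [[0,0,0],0],
  [[0,0,0],0],
  [[0,0,0],0],
  [[0,0,0],0],
  [[0,0,0],0],
  [[0,0,0],0],
  [[0,0,0],0],
], hand=255)

```text
time: 12.13
tool_pos: [522.6, 121.4, 13.4]
ee_rot: [0.0, 0.991, 0.134, 0.0]
contact_force: [-2.1, -1.3, 5.4]
gripper_width: 0.443
finger_force: 59.9
```

>>> carry_out([
  [[0,0,-0.02],0],
  [[0,0,-0.03],0],
  [[0,0,-0.03],0],
  [[0,0,-0.03],0],
  [[0,0,0],0],
  [[0,0,0],0],
])

```text
time: 12.63
tool_pos: [523.7, 121.6, 124.7]
ee_rot: [-0.0, 0.991, 0.133, 0.002]
contact_force: [-0.5, -0.6, -1.8]
gripper_width: 0.444
finger_force: 60.6
```

```bash
python3 fc.py
python3 - <<'E'
from h import *
s=arm.get_state();print(s['time'],s['tool_pos'],s['contact_force'],s['gripper_width'],s['finger_force'])
for n in("top",):
  c=arm.camera(n);g=cv2.cvtColor(c["frame"],cv2.COLOR_BGR2GRAY)
  roi=g[170:222,278:334];d=np.zeros_like(g)
  d[180:208,292:320]=(g[180:208,292:320]<110)
  k,l,st,ce=cv2.connectedComponentsWithStats(d);i=l[194,305];print(st[i],ce[i],ray(c,*ce[i],17).round(1),ray(c,*ce[i],22).round(1))
E
```

```text
f 373.24631332008437 cam [603.2 144.9 267.8] zdir [-0.312 -0.086 -0.946]
0.56 [229.4, 239.1, 99.0, 111.6]
brown [ 230  235  101  117 7864]
235 284 285; 241 259 303; 247 250 310; 253 244 316; 259 240 319; 265 239 322; 271 237 323; 277 236 324; 283 234 326; 289 232 327; 295 230 329; 301 230 329; 307 231 328; 313 231 328; 319 231 328; 325 233 326; 331 237 323; 337 242 317; 343 250 311; 349 263 297; 
rect [ 261  286   39   48 1498] [[260.20001220703125, 329.8999938964844], [266.1000061035156, 284.70001220703125], [299.29998779296875, 289.0], [293.3999938964844, 334.20001220703125]]
12.7333 [521.87907511 120.88705891 122.29517016] [-0.35229083 -0.02947547 -1.43991714] 0.4460927963872042 60.61083197593689
[298 188  15  14 158] [305.01898734 194.52531646] [ 602.6 -176.7   17. ] [ 601.9 -176.3   22. ]
```

>>> carry_out([
  [[-0.0038,0.0286,0],0],
  [[-0.0038,0.0286,0],0],
  [[-0.0038,0.0286,0],0],
  [[-0.0038,0.0286,0],0],
  [[-0.0038,0.0286,0],0],
  [[-0.0038,0.0286,0],0],
  [[-0.0038,0.0286,0],0],
  [[-0.0038,0.0286,0],0],
  [[-0.0038,0.0286,0],0],
  [[-0.0038,0.0286,0],0],
  [[0,0,0],0],
  [[0,0,0],0],
])

```text
time: 13.78
tool_pos: [560.4, -166.7, 121.2]
ee_rot: [-0.0, 0.991, 0.132, -0.001]
contact_force: [0.3, 0.7, -1.0]
gripper_width: 0.444
finger_force: 60.6
```

```bash
cat > pk.py <<'E'
from h import *
s=arm.get_state();print(s['time'],s['tool_pos'],s['contact_force'])
c=arm.camera("wrist");cv2.imwrite("pics/pk.png",c["frame"])
g=cv2.cvtColor(c["frame"],cv2.COLOR_BGR2GRAY)
print("expect",proj(c,[602.2,-176.5,22]).round())
m=(g<100).astype(np.uint8)
for ct in cv2.findContours(m,cv2.RETR_CCOMP,cv2.CHAIN_APPROX_NONE)[0]:
  if 300<cv2.contourArea(ct)<20000 and len(ct)>20:
    W=np.array([ray(c,u,v,22)[:2] for u,v in ct[:,0]])
    (x,y),r=cv2.minEnclosingCircle(W.astype(np.float32))
    if r<40: 
      A=np.c_[2*W,np.ones(len(W))];b=(W**2).sum(1);sol=np.linalg.lstsq(A,b,rcond=None)[0];rr=np.sqrt(sol[2]+sol[:2]@sol[:2]);res=np.abs(np.linalg.norm(W-sol[:2],axis=1)-rr).max()
      print("circle",sol[:2].round(1),"r",rr.round(1),"res",res.round(1),cv2.boundingRect(ct))
E
python3 pk.py; python3 fc.py | tail -2
```

```text
13.7833 [ 560.35027548 -166.65952859  121.23950092] [ 0.25563724  0.70778342 -1.0134474 ]
expect [313. 156.]
circle [ 602.7 -176.2] r 20.4 res 0.5 (281, 123, 64, 63)
circle [ 484.4 -185.7] r 19.3 res 6.7 (260, 284, 42, 50)
circle [ 478.8 -144.9] r 16.3 res 13.2 (202, 272, 27, 60)
236 274 285; 242 256 303; 248 249 310; 254 243 316; 260 240 319; 266 238 322; 272 237 322; 278 236 324; 284 234 325; 290 232 327; 296 231 329; 302 230 329; 308 231 329; 314 231 328; 320 232 327; 326 234 325; 332 234 323; 338 232 321; 344 231 325; 350 230 329; 356 229 331; 362 228 331; 368 227 332; 374 222 334; 380 220 329; 386 220 323; 392 262 318; 398 265 312; 404 265 306; 410 262 300; 
rect [ 261  286   39   48 1521] [[259.8999938964844, 330.20001220703125], [265.79998779296875, 284.6000061035156], [299.3999938964844, 289.0], [293.3999938964844, 334.6000061035156]]
```

Run:
```python
from h import *
c=arm.camera("wrist");p=arm.get_state()['tool_pos']
q=[[259.9,330.2],[265.8,284.6],[299.4,289],[293.4,334.6]]
for dz in(17.8,18.8,19.8):
  P=np.array([ray(c,u,v,p[2]+dz) for u,v in q]);m=P.mean(0)
  print(p.round(1) if hasattr(p,'round') else p,m.round(1),[np.linalg.norm(P[i]-P[i-1]).round(1) for i in range(4)])
d=np.array([602.3,-176.3])-m[:2];print("world d from mount",d)
a=np.linspace(0,2*np.pi,73)
for z,r in((18.8,20),(-13.2,15),(-8.2,20)):
  e=np.array([proj(c,[p[0]+r*np.cos(t),p[1]+r*np.sin(t),z+p[2]]) for t in a]);print(z,e.min(0).round(),e.max(0).round())
```

```text
[ 561.2 -162.7  122.5] [ 560.4 -161.5  140.3] [np.float64(13.5), np.float64(20.7), np.float64(12.9), np.float64(20.9)]
[ 561.2 -162.7  122.5] [ 561.1 -161.4  141.3] [np.float64(13.4), np.float64(20.6), np.float64(12.8), np.float64(20.7)]
[ 561.2 -162.7  122.5] [ 561.7 -161.2  142.3] [np.float64(13.3), np.float64(20.4), np.float64(12.7), np.float64(20.5)]
world d from mount [ 40.56860447 -15.10544314]
18.8 [231. 264.] [335. 353.]
-13.2 [250. 242.] [315. 299.]
-8.2 [239. 236.] [327. 314.]
```

>>> carry_out([
  [[-0.002,0.007,0.015],0],
  [[-0.0019,0.007,0.015],0],
  [[0,0,0.015],0],
  [[0,0,0.015],0],
  [[0,0,0],0],
  [[0,0,0],0],
  [[0,0,0],0],
  [[0,0,0],0],
  [[0,0,0],0],
])

```text
time: 14.73
tool_pos: [562.2, -179.0, 64.2]
ee_rot: [0.0, 0.991, 0.134, 0.001]
contact_force: [-0.1, -0.4, -1.4]
gripper_width: 0.442
finger_force: 60.6
```

```bash
python3 pk.py; python3 fc.py | tail -1
python3 - <<'E'
from h import *
s=arm.get_state();p=s['tool_pos'];c=arm.camera("wrist")
print(p,(-np.array(c["R"]).T@np.array(c["t"]).ravel()).round(1),"280,310 at face",ray(c,279.6,309.6,p[2]+18.8))
# floor contour hypothesis
a=np.linspace(0,2*np.pi,73)
for z in(17,22):
  e=np.array([proj(c,[602.3+22*np.cos(t),-176.3+22*np.sin(t),z]) for t in a]);print(z,e.min(0).round(1),e.max(0).round(1))
E
```

```text
14.7333 [ 562.21683713 -178.96115709   64.16749337] [-0.09569548 -0.35329388 -1.38964603]
expect [298. 175.]
circle [ 603.  -176.2] r 20.4 res 0.4 (258, 132, 82, 81)
circle [ 523.5 -188.3] r 14.7 res 4.7 (260, 284, 42, 50)
rect [ 261  286   39   48 1517] [[259.79998779296875, 330.20001220703125], [266.0, 284.5], [299.29998779296875, 289.0], [293.0, 334.70001220703125]]
[ 561.79541757 -179.13113558   63.69174293] [ 641.6 -155.7  206.6] 280,310 at face [ 561.8357803  -177.70109765   82.49174293]
17 [255.  128.5] [339.9 211.9]
22 [254.4 129.7] [341.5 215. ]
```

>>> carry_out([
  [[0.0099,0.0024,0],0],
  [[0.0098,0.0024,0],0],
  [[0.0098,0.0024,0],0],
  [[0.0098,0.0023,0],0],
  [[0,0,0.01],0],
  [[0,0,0.01],0],
  [[0,0,0.004],0],
  [[0,0,0],0],
  [[0,0,0],0],
  [[0,0,0],0],
])

```text
time: 15.77
tool_pos: [601.6, -178.0, 39.1]
ee_rot: [0.0, 0.991, 0.133, -0.0]
contact_force: [-0.1, -0.6, -0.2]
gripper_width: 0.443
finger_force: 60.6
```

```bash
python3 fc.py|tail -1
python3 - <<'E'
from h import *
s=arm.get_state();p=s['tool_pos'];print(s['time'],p,s['contact_force'])
c=arm.camera("scene");K=c["frame"][195:250,215:280];cv2.imwrite("pics/sc2.png",cv2.resize(K,None,fx=8,fy=8,interpolation=2))
w=arm.camera("wrist");g=cv2.cvtColor(w["frame"],cv2.COLOR_BGR2GRAY)
# dark floor sliver on the image-up (+x) side of the mount: columns 240..320
for u in range(236,330,8):print(u,[v for v in range(150,275) if g[v,u]<100 and g[v-1,u]>=100][:2],end=" ")
E
```

```text
rect [ 261  286   39   48 1522] [[259.8999938964844, 330.20001220703125], [266.0, 284.5], [299.29998779296875, 289.0], [293.20001220703125, 334.6000061035156]]
15.8667 [ 601.97950122 -177.98339123   39.5200084 ] [ 0.19954403  0.5955935  -0.91006264]
236 [263, 269] 244 [240] 252 [233] 260 [228] 268 [225] 276 [224] 284 [224] 292 [225] 300 [228] 308 [233] 316 [240] 324 [266]
```

Run:
```python
from h import *
p=arm.get_state()['tool_pos'];w=arm.camera("wrist");g=cv2.cvtColor(w["frame"],cv2.COLOR_BGR2GRAY)
W=np.array([ray(w,u,next(v for v in range(150,275) if g[v,u]<100 and g[v-1,u]>=100)-.5,22)[:2] for u in range(242,319,2)])
from scipy.optimize import least_squares
for r in(22,21,20.4):
  s=least_squares(lambda q:np.linalg.norm(W-q,axis=1)-r,W.mean(0)-[20,0]);print(r,s.x.round(1),np.abs(s.fun).max().round(2))
print(p,"mount",ray(w,279.6,309.6,p[2]+18.8))
```

```text
22 [ 601.9 -176.7] 0.42
21 [ 603.  -176.4] 0.42
20.4 [ 603.7 -176.2] 0.55
[ 602.07030553 -177.99213363   39.56728578] mount [ 602.12995278 -176.5112804    58.36728578]
```

Mount (602.1,−176.5) and pocket (601.9,−176.7) agree within 0.3 mm. Lowering into the pocket.

>>> carry_out([
  [[0,0,0.002],0],
  [[0,0,0.002],0],
  [[0,0,0.002],0],
  [[0,0,0.0015],0],
  [[0,0,0.001],0],
  [[0,0,0],0],
  [[0,0,0],0],
])

```text
time: 16.6
tool_pos: [601.9, -177.8, 30.5]
ee_rot: [-0.0, 0.991, 0.134, -0.0]
contact_force: [-0.4, 0.4, 0.3]
gripper_width: 0.442
finger_force: 60.8
```

>>> carry_out([
  [[0,0,0.0005],0],
  [[0,0,0.0005],0],
  [[0,0,0],0],
  [[0,0,0],0],
])

```text
time: 16.93
tool_pos: [601.9, -177.8, 30.5]
ee_rot: [0.0, 0.991, 0.134, 0.0]
contact_force: [-3.4, 0.5, 7.6]
gripper_width: 0.443
finger_force: 61.6
```

>>> carry_out([
  [[0,0,0],0],
  [[0,0,0],0],
  [[0,0,0],0],
  [[0,0,0],0],
  [[0,0,0],0],
  [[0,0,0],0],
], hand=80)

```text
time: 17.43
tool_pos: [601.9, -177.8, 29.5]
ee_rot: [-0.0, 0.991, 0.134, -0.0]
contact_force: [-0.1, 0.1, 0.4]
gripper_width: 0.684
finger_force: 0.0
```

>>> carry_out([
  [[0,0,-0.01],0],
  [[0,0,-0.02],0],
  [[0,0,-0.025],0],
  [[-0.01,0,-0.025],0],
  [[-0.015,0,-0.02],0],
  [[-0.015,0,0],0],
  [[0,0,0],0],
  [[0,0,0],0],
  [[0,0,0],0],
])

```text
time: 18.18
tool_pos: [563.7, -188.1, 129.6]
ee_rot: [-0.0, 0.991, 0.134, 0.0]
contact_force: [0.7, -0.8, -0.4]
gripper_width: 0.687
finger_force: 0.0
```

```bash
python3 fc.py|tail -1 | tee r.txt
python3 - <<'E'
from h import *
import re,ast
q=ast.literal_eval(re.search(r'\] (\[\[.*)',open('r.txt').read()).group(1))
s=arm.get_state();print(s['time'],s['tool_pos'],s['contact_force'],s['finger_force'])
c=arm.camera("wrist")
for z in(49,54):
  P=np.array([ray(c,u,v,z) for u,v in q]);m=P.mean(0);print(z,m.round(1),[np.linalg.norm(P[i]-P[i-1]).round(1) for i in range(4)])
a=np.linspace(0,2*np.pi,73)
m=np.array([ray(c,u,v,49) for u,v in q]).mean(0)
e=np.array([proj(c,[m[0]+20*np.cos(t),m[1]+20*np.sin(t),49]) for t in a]);print("pred face",e.min(0).round(1),e.max(0).round(1))
r=arm.regions_of("mount",c);print([(x["score"],x["rect"]) for x in r[:2]])
E
```

```text
301 212 212; 307 211 222; 313 211 232; 319 211 240; 325 210 294; 331 208 291; 337 206 300; 343 204 309; 349 202 304; 355 201 301; 361 200 306; 367 200 304; 373 200 299; 379 231 294; 385 236 288; 391 238 282; 397 237 277; 403 234 271; 409 252 266; Traceback (most recent call last):
  File "fc.py", line 15, in <module>
    n,l2,s2,_=cv2.connectedComponentsWithStats(hole);j=1+s2[1:,4].argmax();q=cv2.boxPoints(cv2.minAreaRect(cv2.findNonZero((l2==j).astype(np.uint8))))
                                                         ~~~~~~~~~~~~~~~^^
ValueError: attempt to get argmax of an empty sequence
Traceback (most recent call last):
AttributeError: 'NoneType' object has no attribute 'group'
```

The brown decoy carrier confused my mask, so I'll restrict it to the mount region.

Run:
```python
from h import *
s=arm.get_state();print(s['time'],s['tool_pos'],s['contact_force'],s['finger_force'])
c=arm.camera("wrist");f=c["frame"].astype(int)
for r in arm.regions_of("mount",c)[:2]: print(round(r["score"],2),r["rect"])
e=proj(c,[602,-176.5,49]);print("expect",e)
u0,v0=e.astype(int);m=((f[...,2]-f[...,0])>25).astype(np.uint8);M=np.zeros_like(m);M[max(0,v0-60):v0+60,u0-60:u0+60]=m[max(0,v0-60):v0+60,u0-60:u0+60]
k,l,st,_=cv2.connectedComponentsWithStats(M);i=1+st[1:,4].argmax();print("brown",st[i])
x,y,w,h=st[i][:4];H=np.zeros_like(m);H[y+8:y+h-6,x+14:x+w-14]=(l!=i)[y+8:y+h-6,x+14:x+w-14]
k,l2,s2,_=cv2.connectedComponentsWithStats(H);j=1+s2[1:,4].argmax()
q=cv2.boxPoints(cv2.minAreaRect(cv2.findNonZero((l2==j).astype(np.uint8))))
P=np.array([ray(c,u,v,49) for u,v in q]);mm=P.mean(0);print("rect mid",mm.round(1),[np.linalg.norm(P[i]-P[i-1]).round(1) for i in range(4)])
a=np.linspace(0,2*np.pi,73);E=[]
for z,r in((49,20),(22,20)): E+=[proj(c,[mm[0]+r*np.cos(t),mm[1]+r*np.sin(t),z]) for t in a]
E=np.array(E);print("pred bbox",E.min(0).round(1),(E.max(0)-E.min(0)).round(1))
```

```text
18.2833 [ 563.79879154 -187.76587708  129.14316074] [1.46400661 0.44879699 0.07984809] 0.0
0.67 [248.7, 124.7, 65.2, 68.4]
expect [280.64850075 159.22826492]
brown [ 248  121   66   71 2873]
rect mid [ 602.  -176.4   49. ] [np.float64(12.8), np.float64(19.8), np.float64(12.5), np.float64(19.8)]
pred bbox [247.3 120.9] [66.4 70.3]
```

The mount is seated: its outline and metal rectangle match an upright mount at (602,−176.4) with the face at z = 49.

```bash
python3 -c "
from station import arm
print(arm.sign_off())"
```

```text
the job is handed in; nothing more can be done
None
```

The mount is seated polished face up in the aluminium carrier's pocket, within about 0.3 mm of its centre by the wrist camera, the gripper is clear and the job was handed in at about 18 s; no pass/fail result came back.

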